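# Find the heavy side of a stiff wheel and hold it down

### The arm

A 6-joint arm with a two-finger parallel gripper is mounted at the origin on the work surface. World frame = base frame: x ahead of the robot, y to its left, z up, the work surface at z = 0. Lengths are in m, angles in rad, forces in N, time in s.
With the tool pointing down it reaches from about 0.275 to 0.725 m from the base axis. Payload 15.9 kg.
Tool frame: the origin (TCP) lies between the finger pads; the fingertips stand 11 mm ahead of it and the grasp point (between the pads) lies 8 mm behind it (robot.tips_ahead is the distance from the TCP to the fingertips, in m); z points along the fingers, y is the line along which they close (so a half turn about z gives the same grasp; the last joint's range is limited). The gripper opens to 85 mm and grips with 20 to 120 N. Pads are 22 mm wide; open, the fingers measure 114 mm over their backs; the gripper's body (76 mm by 85 mm) begins 54 mm behind the grasp point. The pads swing forward as they close: fully open they stand 13 mm farther back than shut.
Start: joints at [1.312, 0.213, -0.034, 1.323, 0, 1.571], TCP at [0.128, 0.483, 0.242] pointing down, gripper open.
Joint ranges: [-2.98, 2.98], [-0.74, 1.72], [-1.14, 1.35], [-2.1, 2.04], [-1.57, 1.44], [-3.14, 3.14]. Speed limits (rad/s): [1.89, 1.89, 2.39, 2.57, 3.14, 3.14].

### API

Orientations are given as a unit quaternion [x, y, z, w].
In Python, from cell import robot gives the robot as it stands.
- The arm moves only by the tool apply_moves, never from a script. Its arguments are lists of equal length, an entry for each row: "offset": the shift along the tool's x, y, z in m, a list of three; "rotation": the turn, a rotation vector about the tool's x, y, z in degrees, a list of three; "gripper": the opening, from 0 (shut) to 1 (fully open). A call has exactly 8 rows; each row is the pose to reach, as a shift and turn from the pose commanded when the call began, along the tool's axes at that moment; what a row does not reach only later rows make up. A row lasts 1/10 s, in which the tool goes at most 50 mm and 8.59 degrees, less where a joint would pass 70% of its speed; a pose out of reach is approached as far as the arm can. A call with a gripper value outside its range is refused whole. The fingers move at their own pace and stop on an object; the grip force is fixed at half the most. Time passes only in rows, so rows that repeat a pose let the fingers close, or fill a call up. It gives the time, the measured TCP pose, the force, the opening and the grip force at its end, in the units of the state.
- robot.get_state(): the state, without advancing time (a new reading comes with each control period).
- robot.snapshot(name): name is "scene" or "top"; returns (picture, depth): 400x640x3 uint8, red, green, blue; 400x640 float32, m along the optical axis (not along the pixel's ray), 0 where there is no reading.
- robot.camera_info(name): a dict with "K" (3x3 intrinsics, pixels), "R" (3x3) and "t" (3): a world point X has camera coordinates R X + t. Camera axes: x right, y down, z forward; pixel columns grow to the right and rows downward; lengths in m; the calibration is good to about 2 mm. A picture is of the moment at which its call begins. camera_info takes no time and is no camera call.
- robot.job_done(): hands the job in; it is judged then, once.
The state is a dict: "time": time; "qpos": joint angles; "qvel": joint speeds; "joint_torque": joint torques, N m; "tool_pos": TCP position; "orientation": TCP orientation; "contact_force": force on the tool from outside, world axes, zero at the start; "ft_torque": the same for the moment, N m; "finger_gap": finger opening in m; "grip_force": force on a finger pad.
Only numpy, scipy, OpenCV 4.12 (cv2) and the standard library are available. Lean on these libraries where they do the work, as an engineer would, in place of code of your own. Each camera call takes 0.05 s, during which the arm holds its last target. There are 200 camera calls.

### The job

The wheel on the inspection stand has a hidden heavy side. Swing the lever so the wheel goes from lying flat to standing on edge, fully over to the stop, then turn the wheel by its crank to feel which side is heavy (its bearing is stiff, so it will not swing down by itself) and bring that side to the bottom. Finish while holding the crank in the gripper with the wheel still and its heavy side straight down, ready for marking, and leave the other things on the deck where they are.

Things in the scene. Friction and masses are not known exactly. Their poses are not given: they have to be found in the camera images.
- stand: Grey inspection stand, fixed: foot plate 240 x 260 x 15 mm, two cheeks 200 mm apart and 155 mm high carrying a tilting fork with a wheel. Origin on the deck, right below the tilting hinge, which runs along the stand's y 125 mm above it. z is up, -x is the front (robot's side). All offsets given here are in this frame.
- fork (a joint): Tilt of the fork, rad. 0: spindle upright, wheel flat like a turntable, crank pointing up. 1.571 (end stop): laid over, spindle level along the stand's -x, wheel on edge facing the front. Starts at 0 to 0.2. Stiff hinge (1.2 N m plus the wheel's weight): it stays where it is left, and takes up to 15 N at the lever.
- lever_grip (a point): Middle of the lever's grip, a black sleeve 20 mm across, 68 mm long, along the stand's y. It lies at (0.11 sin(0.524 - fork), 0.16, 0.125 + 0.11 cos(0.524 - fork)) m and swings from the back over the top to the front. The sleeve revolves on its pin, so fingers can keep pointing down.
- wheel_face (a point): Middle of the wheel's outer face, on the spindle axis: at (-0.08, 0, 0.125) m once laid. The wheel is a plain steel disc 160 x 30 mm. An insert hidden inside makes one side heavy, at an unknown angle from the crank, anywhere round the wheel and new each time; it pulls with 0.18 to 0.23 N m when level with the axis. Wheel and crank are balanced otherwise.
- wheel (a joint): Angle of the wheel, rad, growing anticlockwise seen from the crank's side. Once laid: crank straight up at 0, towards the stand's +y at 1.571, straight down at +-3.142. Starts anywhere, turns up to 20 rad either way. The zero is the crank's and says nothing of the heavy side. Bearing drag is a steady 0.25 N m, more than the heavy side's pull: the wheel stays wherever it is left.
- crank: Middle of the crank's grip, a black sleeve 22 mm across, 80 mm long, along the spindle (its z), 60 mm off the axis; origin in the middle, 60 mm out from the wheel's face: at (-0.14, 0.06 sin(wheel), 0.125 + 0.06 cos(wheel)) m once laid. The sleeve revolves, so fingers can keep pointing down all round. Pushing it round takes 0.25 N m, plus the heavy side's pull where that side rises, less it where it sinks.
- bin_near: Bystander: loose grey storage bin of small parts, 160 x 100 x 70 mm; origin centre of its underside.
- bin_right: Bystander: loose grey storage bin of brass parts, 160 x 100 x 70 mm; origin centre of its underside.
- bin_far: Bystander: loose grey storage bin of steel parts, 160 x 100 x 70 mm; origin centre of its underside.
- tape: Bystander: loose roll of parcel tape, 100 mm across, 45 mm high, lying flat; origin centre of its underside.
- carton: Bystander: loose small carton, 100 x 140 x 80 mm high; origin centre of its underside.
- scanner: Bystander: loose handheld scanner lying flat, 185 x 70 x 34 mm; origin under its centre.
- oil_can: Bystander: loose grey can, 50 mm across, 110 mm high, standing; origin centre of its underside.

How it is judged:
On the way, in this order (a step that is already met when the one before it is completed fails the run):
1. the fork is laid fully over, the wheel stands on edge (value of joint fork above 1.5 rad), for 0.2 s.
2. the wheel is turned by its crank, held in the fingers (value of joint fork above 1.5 rad and contact force between the fingers and crank above 2 N and (velocity of joint wheel above 0.1 rad/s or velocity of joint wheel below -0.1 rad/s)), for 0.05 s.
At the end, for the whole second after the job is handed in: The fork is still laid over (within 4 degrees of the stop), the fingers hold the crank's sleeve, the wheel is still, and its heavy side points straight down within 17 degrees (value of joint fork above 1.5 rad and contact force between the fingers and crank above 2 N and angle between insert's own x axis and vertical above 2.84 rad and velocity of joint wheel between -0.1 and 0.1 rad/s); the arm keeps its last pose, push and grip.
It fails at once if a bystander is shifted by more than 30 mm (distance of any of bin_near, bin_right, bin_far, tape, carton, scanner, oil_can from where it was at the start of the episode above 0.03 m).
It also fails if it takes over 72 s, if anything falls off the work surface, if the arm or the gripper's body presses on something with over 40 N, if the wrist force passes 120 N, or if a joint passes its speed limit or range.

## Working session

There is one attempt and no reset: what is moved stays moved. The work goes in short steps, Python scripts to look and compute and a tool call to move; the robot and the scene stay as the last step left them, time stands still between calls to the robot, and variables do not carry over. Pictures are saved under pics/ and viewed, at most 10 in all, crops included, and the job is handed in when it is done.

Besides the shell and the picture viewer there is one more tool, called after ">>>" as a command line: name --argument value ..., lists and objects as JSON in quotes. apply_moves: Moves the arm, as the interface text tells. Its arguments: {"type":"object","properties":{"offset":{"type":"array","items":{"type":"array","items":{"type":"number"}}},"rotation":{"type":"array","items":{"type":"array","items":{"type":"number"}}},"gripper":{"type":"array","items":{"type":"number"}}},"required":["offset","rotation","gripper"]}

```bash
mkdir -p pics; ls; python3 - <<'E'
from cell import robot
import cv2,numpy as np
s=robot.get_state();print({k:np.round(v,3).tolist() for k,v in s.items()})
for n in ("scene","top"):
    p,d=robot.snapshot(n);cv2.imwrite(f"pics/{n}0.png",p[:,:,::-1]);np.save(f"pics/{n}0.npy",d)
    c=robot.camera_info(n);print(n,np.round(c["K"],1).tolist(),np.round(c["R"],3).tolist(),np.round(c["t"],3).tolist())
E
```

```text
pics
{'time': 0.0, 'qpos': [1.312, 0.213, -0.035, 1.323, -0.0, 1.571], 'qvel': [0.002, 0.0, -0.001, 0.001, 0.0, -0.001], 'joint_torque': [-0.003, -68.617, 48.712, 0.018, -0.0, -0.0], 'tool_pos': [0.128, 0.483, 0.242], 'orientation': [0.129, 0.992, -0.001, -0.0], 'contact_force': [-1.094, 0.15, -0.343], 'ft_torque': [-0.001, 0.03, 0.01], 'grip_force': 0.0, 'finger_gap': 0.085}
scene [[477.5, 0.0, 311.8], [0.0, 477.5, 200.8], [0.0, 0.0, 1.0]] [[-0.516, 0.856, -0.02], [0.611, 0.352, -0.709], [-0.6, -0.378, -0.704]] [0.317, -0.216, 2.008]
top [[460.9, 0.0, 323.4], [0.0, 460.9, 198.8], [0.0, 0.0, 1.0]] [[0.006, -1.0, 0.001], [-0.999, -0.006, -0.047], [0.047, -0.001, -0.999]] [-0.039, 0.534, 1.348]
```

View pics/top0.png

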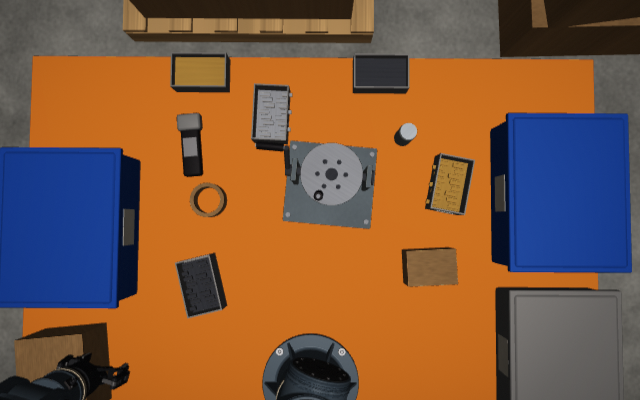

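View pics/scene0.png

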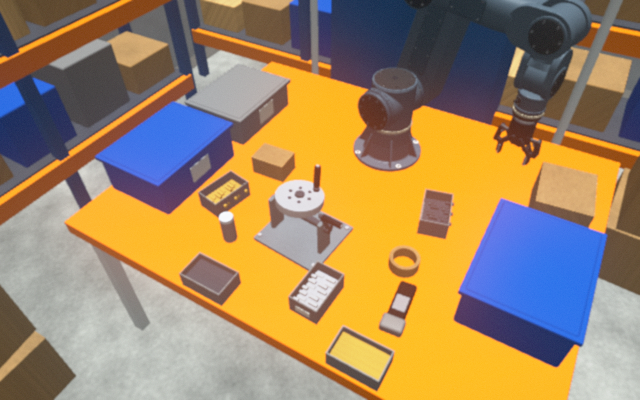

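```bash
cat > h.py <<'E'
import numpy as np,cv2
from cell import robot
def cloud(n,d):
    c=robot.camera_info(n);K=np.array(c["K"]);R=np.array(c["R"]);t=np.array(c["t"])
    v,u=np.mgrid[0:400,0:640]
    P=np.stack([(u-K[0,2])/K[0,0]*d,(v-K[1,2])/K[1,1]*d,d],-1)
    return (P-t)@R
def proj(n,X):
    c=robot.camera_info(n);Y=np.array(c["R"])@X+np.array(c["t"]);q=np.array(c["K"])@Y;return q[:2]/q[2]
E
python3 - <<'E'
from h import *
d=np.load("pics/top0.npy");W=cloud("top",d);im=cv2.imread("pics/top0.png")
reg=np.zeros((400,640),bool);reg[130:240,275:385]=1
sat=cv2.cvtColor(im,cv2.COLOR_BGR2HSV)[...,1]
m=reg&(abs(W[...,2]-.015)<.008)&(sat<120)
print(cv2.minAreaRect(W[m][:,:2].astype(np.float32)), np.median(W[m][:,2]),m.sum())
z=W[...,2];m=reg&(z>.19)&(z<.225)
P=W[m];c=P.mean(0);n=np.linalg.svd(P-c)[2][2];n*=np.sign(n[2]);r=P-c-np.outer((P-c)@n,n);k=abs((P-c)@n)<.006
print("wheel",c,n,cv2.minEnclosingCircle(P[k][:,:2].astype(np.float32)),z[m].min(),z[m].max())
m=reg&(z>.235);print("crank",W[m].mean(0),z[m].max(),m.sum())
for v in range(140,190,3): print(v,np.round(z[v,280:296:1],3)*1000//1)
cv2.imwrite("pics/crop.png",cv2.resize(im[130:240,240:390],None,fx=5,fy=5,interpolation=cv2.INTER_CUBIC))
s=cv2.imread("pics/scene0.png");cv2.imwrite("pics/crops.png",cv2.resize(s[150:280,240:370],None,fx=4.6,fy=4.6,interpolation=cv2.INTER_CUBIC))
E
```

```text
((0.5816551446914673, -0.03240400552749634), (0.3028503656387329, 0.2422633171081543), 85.00654602050781) 0.014491048375533284 3461
wheel [ 0.59178588 -0.05383707  0.20441784] [-0.10732775  0.00991833  0.99417422] ((0.6014910340309143, -0.030989138409495354), 0.10556412488222122) 0.19015210558859208 0.2247362649420172
crank [ 0.52995723 -0.0132998   0.56442454] 1.3721447691312547 119
140 [53. 60. 63. 63. 64. 67. 55. 22. -1.  8. -1. 14. 14. 11.  1. -2.]
143 [ 2.320e+02  2.290e+02  2.300e+02  1.100e+01  1.000e+01  1.400e+01
  1.000e+01  1.400e+01 -1.000e+00  1.000e+00  1.100e+01  1.700e+01
  1.000e+01  1.300e+01  1.200e+01  1.372e+03]
146 [232. 232. 231. 233. 230. 232. 231. 232. 227.   1.  13.  11.  24.  18.
  21.  16.]
149 [234. 237. 232. 228. 226. 229. 230. 231. 225.  14.  15.  14.  19.  14.
  15.  16.]
152 [  2.  -7.  -6.   3. 214. 216. 222. 220. 215. 206.  12.   9.  15.  13.
  15.  15.]
155 [ -0.  -1.   2.  -1. 200. 204. 205. 203. 205. 196.  15.  13.  19.  18.
  11.  18.]
158 [ -2.  -5.  -2.  -4. 186. 188. 189. 190. 185. 187.  20.  15.  15. 156.
 152. 154.]
161 [  5.  -1.  -2.  -2.
[... 208 characters left out ...]
. 143. 154. 155.
 156. 155.]
170 [  1.  -5.   8.   1.  -0. 138. 139. 141. 139. 137. 143. 157. 156. 154.
 155. 156.]
173 [  3.  -5.   2.   1.   0. 133. 135. 135. 135. 135. 136. 160. 149. 153.
 155. 156.]
176 [ -0.  -2.   3.   5.  -1.   0.   1.   9.  13.  15.  13. 152. 149. 158.
 159. 150.]
179 [ -3.   2.   1.  -9.  -3.  -3.   3.  14.  12.  11.  15. 157. 154. 151.
 154. 154.]
182 [ 1. -2.  6.  6. -4.  1. 14. 17. 19. 14. 17. 15. 11. 83. 84. 81.]
185 [-0.  0. -1.  0. -1. -0. 13. 14. 13. 19. 12. 11. 15. 14. 15. 13.]
188 [-2.000e+00  1.000e+00  1.372e+03  1.000e+00 -1.000e+00  3.000e+00
  1.000e+01  1.200e+01  1.000e+01  1.700e+01  1.100e+01  1.600e+01
  1.200e+01  1.100e+01  1.300e+01  1.400e+01]
```

View pics/crop.png

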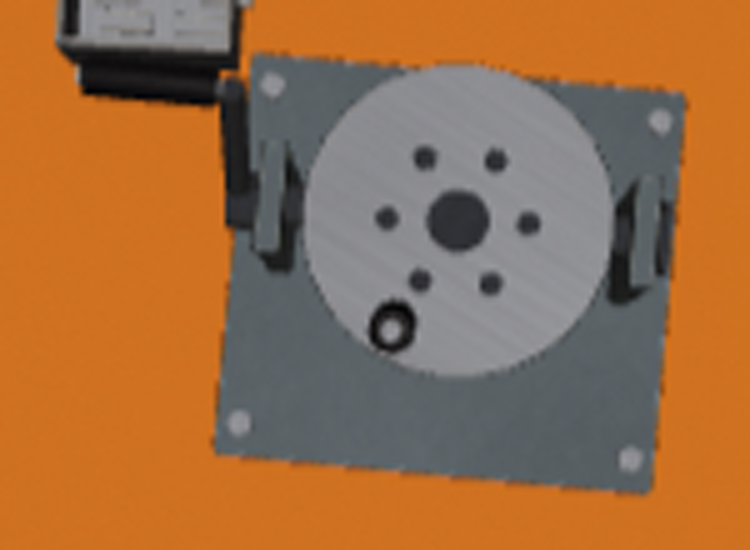

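View pics/crops.png

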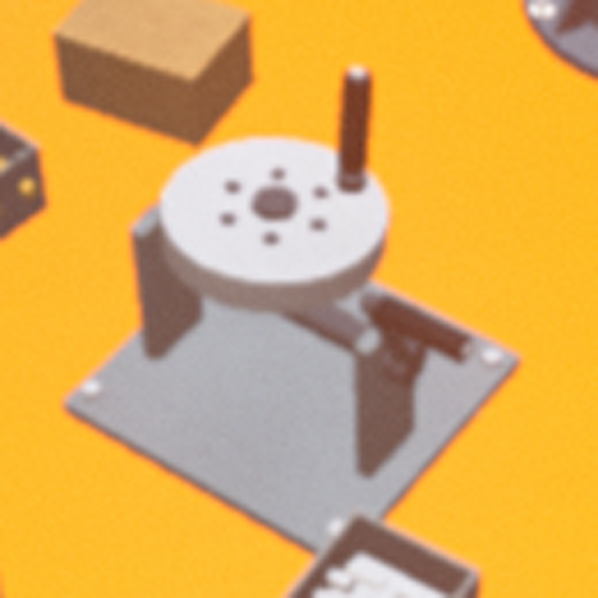

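```bash
cat >> h.py <<'E'
def ray(n,uv,z):
    c=robot.camera_info(n);K=np.array(c["K"]);R=np.array(c["R"]);t=np.array(c["t"])
    o=-R.T@t;w=R.T@np.linalg.inv(K)@np.array([*uv,1.]);return o+w*(z-o[2])/w[2]
E
python3 - <<'E'
from h import *
q=lambda x,y,z: ray("top",(240+(x+.5)/5-.5,130+(y+.5)/5-.5),z)
C=np.array([q(x,y,.015) for x,y in [(252,52),(688,92),(650,495),(213,452)]]);print(C.round(3))
print("sides",[np.linalg.norm(C[i]-C[i-1]).round(3) for i in range(4)],"mid",C.mean(0))
e=(C[0]-C[1])+(C[3]-C[2]);ya=np.arctan2(-e[0],e[1]);print("yaw",ya)
R=np.array([[np.cos(ya),-np.sin(ya)],[np.sin(ya),np.cos(ya)]])
f=q(458,220,.204)[:2];print("wheel face",f)
d=np.load("pics/top0.npy");W=cloud("top",d)
P=W[155:195,312:352].reshape(-1,3);P=P[(P[:,2]>.18)&(P[:,2]<.23)]
A=np.c_[P[:,:2],np.ones(len(P))];co=np.linalg.lstsq(A,P[:,2],rcond=None)[0];print("plane",co, "z@c",co@[*f,1])
n=np.array([-co[0],-co[1],1]);n/=np.linalg.norm(n);ns=R.T@n[:2];fork=np.arcsin(-ns[0]);print("n stand",ns,fork)
cr=q(392,328,.304);ori=f+R@[.08*np.sin(fork),0];print("ori",ori,"ori from plate",R.T@(C.mean(0)[:2]-ori))
print("crank top rel",R.T@(cr[:2]-ori))
for g in (0,.1,.2): print("lever",g,ori+R@[.11*np.sin(.524-g),.16],.125+.11*np.cos(.524-g))
for (a,b) in ((143,147),(146,150)):
    pass
L=W[140:153,270:291].reshape(-1,3);L=L[(L[:,2]>.218)&(L[:,2]<.245)];print("lever obs",L.mean(0),L[:,1].min(),L[:,1].max(),R.T@(L.mean(0)[:2]-ori))
E
```

```text
[[ 0.708  0.065  0.015]
 [ 0.686 -0.194  0.015]
 [ 0.447 -0.172  0.015]
 [ 0.471  0.085  0.015]]
sides [np.float64(0.238), np.float64(0.26), np.float64(0.24), np.float64(0.258)] mid [ 0.57779393 -0.05392146  0.015     ]
yaw -0.08880352058037036
wheel face [ 0.58923551 -0.05474539]
plane [ 0.10705881 -0.00451309  0.14119586] z@c 0.20452578657680504
n stand [-0.10642795 -0.00497094] 0.10662989638499902
ori [ 0.5977162  -0.05550049] ori from plate [-0.0199838  -0.00019403]
crank top rel [-0.0718691   0.02659298]
lever 0 [0.66672743 0.09898787] 0.22024071940703593
lever 0.1 [0.65698282 0.09985551] 0.22525956579625012
lever 0.2 [0.64678781 0.10076325] 0.22927665174543438
lever obs [0.65292656 0.07696647 0.23149038] 0.05371626624909579 0.09894002388432553 [0.04324474 0.13684142]
```

```bash
cat >> h.py <<'E'
from scipy.spatial.transform import Rotation as Ro
YAW=-.0888;ORI=np.array([.5977,-.0555,0]);RS=Ro.from_euler('z',YAW).as_matrix()
def S2W(p): return ORI+RS@np.array(p)
def W2S(p): return RS.T@(np.array(p)-ORI)
def rel(p,yaw):  # target stand-frame TCP, tool y at stand yaw(deg)
    s=robot.get_state();T=Ro.from_quat(s["orientation"])
    ty=RS@np.array([np.cos(np.radians(yaw)),np.sin(np.radians(yaw)),0]);z=np.array([0,0,-1.])
    G=Ro.from_matrix(np.c_[np.cross(ty,z),ty,z])
    print("now stand",W2S(s["tool_pos"]).round(4),"offset",T.inv().apply(S2W(p)-s["tool_pos"]).round(4),"rot",(T.inv()*G).as_rotvec(degrees=True).round(2),"q",np.round(s["qpos"],2))
E
python3 -c "
from h import *
g=.524-.107
p=[.11*np.sin(g),.16,.125+.11*np.cos(g)-.008];print(p)
rel(p,0);rel([p[0],p[1],p[2]+.09],0)"
```

```text
[np.float64(0.044552129096955606), 0.16, np.float64(0.21757389220333576)]
now stand [-0.5157  0.4948  0.2419] offset [-0.6088 -0.2352  0.0245] rot [-5.000e-02  4.000e-02  8.026e+01] q [ 1.31  0.21 -0.03  1.32  0.    1.57]
now stand [-0.5157  0.4948  0.2419] offset [-0.6088 -0.2353 -0.0655] rot [-5.000e-02  4.000e-02  8.026e+01] q [ 1.31  0.21 -0.03  1.32  0.    1.57]
```

>>> apply_moves --offset '[[-0.02, -0.01, -0.04], [-0.06, -0.02, -0.065], [-0.1, -0.04, -0.065], [-0.15, -0.06, -0.065], [-0.2, -0.08, -0.065], [-0.25, -0.1, -0.065], [-0.3, -0.12, -0.065], [-0.35, -0.135, -0.065]]' --rotation '[[0, 0, 8], [0, 0, 16], [0, 0, 24], [0, 0, 32], [0, 0, 40], [0, 0, 48], [0, 0, 56], [0, 0, 64]]' --gripper '[1, 1, 1, 1, 1, 1, 1, 1]'

```text
time: 0.9
tool_pos: [0.4182, 0.271, 0.3073]
orientation: [0.637, 0.771, 0.0, -0.0]
contact_force: [0.7, 1.4, 0.8]
finger_gap: 0.0854
grip_force: 0.0
```

```bash
python3 -c "
from h import *
rel([.0446,.16,.3076],0)"
```

```text
now stand [-0.2078  0.3093  0.3073] offset [-0.2128  0.2017 -0.0003] rot [ 0.   -0.   15.92] q [0.57 0.21 0.12 1.49 0.   1.96]
```

>>> apply_moves --offset '[[-0.035, 0.033, 0], [-0.07, 0.066, 0], [-0.105, 0.1, 0], [-0.14, 0.133, 0], [-0.175, 0.166, 0], [-0.213, 0.202, 0], [-0.213, 0.202, 0], [-0.213, 0.202, 0]]' --rotation '[[0, 0, 4], [0, 0, 8], [0, 0, 12], [0, 0, 15.9], [0, 0, 15.9], [0, 0, 15.9], [0, 0, 15.9], [0, 0, 15.9]]' --gripper '[1, 1, 1, 1, 1, 1, 1, 1]'

```text
time: 1.7
tool_pos: [0.6571, 0.102, 0.3056]
orientation: [0.736, 0.677, -0.001, -0.001]
contact_force: [-0.6, 0.1, -0.2]
finger_gap: 0.0855
grip_force: 0.0
```

```bash
python3 -c "
from h import *
rel([.0446,.16,.2176],0)
p,d=robot.snapshot('scene');cv2.imwrite('pics/s1.png',cv2.resize(p[120:280,230:390,::-1],None,fx=3.7,fy=3.7,interpolation=cv2.INTER_CUBIC))"
```

```text
now stand [0.0452 0.1622 0.3056] offset [-0.0022 -0.0004  0.088 ] rot [-0.12  0.02  0.26] q [0.15 0.62 0.74 1.69 0.   1.81]
```

View pics/s1.png

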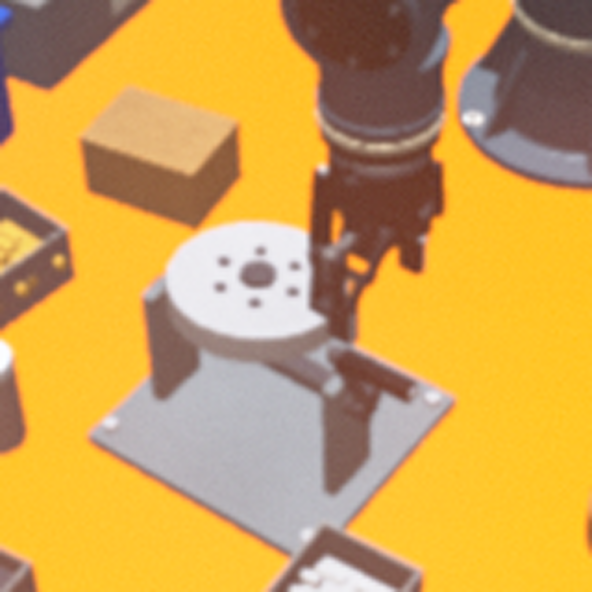

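>>> apply_moves --offset '[[-0.001, 0, 0.03], [-0.002, 0, 0.06], [-0.002, 0, 0.088], [-0.002, 0, 0.088], [-0.002, 0, 0.088], [-0.002, 0, 0.088], [-0.002, 0, 0.088], [-0.002, 0, 0.088]]' --rotation '[[0, 0, 0], [0, 0, 0], [0, 0, 0], [0, 0, 0], [0, 0, 0], [0, 0, 0], [0, 0, 0], [0, 0, 0]]' --gripper '[1, 1, 1, 0, 0, 0, 0, 0]'

```text
time: 2.55
tool_pos: [0.6566, 0.1013, 0.2206]
orientation: [0.736, 0.677, 0.001, 0.0]
contact_force: [-1.8, 0.8, 8.6]
finger_gap: 0.0181
grip_force: 58.2
```

```bash
python3 -c "
from h import *
g=.524-.107
s=robot.get_state();print(s['finger_gap'],s['contact_force'],s['grip_force'])
rel([.0446,.16,.2176],0)
for f in np.linspace(.107,1.60,17)[1:]:
    a=.524-f;print(round(f,2),np.round([0,.11*(np.sin(a)-np.sin(g)),-.11*(np.cos(a)-np.cos(g))],3).tolist())
"
```

```text
0.01808385899061594 [-1.76629294  0.84401782  8.57887146] 58.24856221675873
now stand [0.0447 0.1614 0.2206] offset [-0.0014 -0.0001  0.003 ] rot [ 0.08 -0.04  0.37] q [0.15 0.58 0.45 1.44 0.   1.81]
0.2 [0.0, -0.01, -0.004]
0.29 [0.0, -0.019, -0.007]
0.39 [0.0, -0.03, -0.008]
0.48 [0.0, -0.04, -0.009]
0.57 [0.0, -0.05, -0.009]
0.67 [0.0, -0.06, -0.008]
0.76 [0.0, -0.07, -0.006]
0.85 [0.0, -0.08, -0.004]
0.95 [0.0, -0.09, 0.0]
1.04 [0.0, -0.099, 0.005]
1.13 [0.0, -0.108, 0.01]
1.23 [0.0, -0.116, 0.017]
1.32 [0.0, -0.123, 0.024]
1.41 [0.0, -0.13, 0.031]
1.51 [0.0, -0.136, 0.04]
1.6 [0.0, -0.141, 0.048]
```

>>> apply_moves --offset '[[0, -0.01, -0.004], [0, -0.019, -0.007], [0, -0.03, -0.008], [0, -0.04, -0.009], [0, -0.05, -0.009], [0, -0.06, -0.008], [0, -0.07, -0.006], [0, -0.08, -0.004]]' --rotation '[[0, 0, 0], [0, 0, 0], [0, 0, 0], [0, 0, 0], [0, 0, 0], [0, 0, 0], [0, 0, 0], [0, 0, 0]]' --gripper '[0, 0, 0, 0, 0, 0, 0, 0]'

```text
time: 3.35
tool_pos: [0.5783, 0.1079, 0.2251]
orientation: [0.736, 0.677, 0.002, 0.001]
contact_force: [12.7, 2.6, -2.8]
finger_gap: 0.018
grip_force: 59.4
```

>>> apply_moves --offset '[[0, -0.01, 0.004], [0, -0.019, 0.009], [0, -0.028, 0.014], [0, -0.036, 0.021], [0, -0.043, 0.028], [0, -0.05, 0.035], [0, -0.056, 0.044], [0, -0.06, 0.05]]' --rotation '[[0, 0, 0], [0, 0, 0], [0, 0, 0], [0, 0, 0], [0, 0, 0], [0, 0, 0], [0, 0, 0], [0, 0, 0]]' --gripper '[0, 0, 0, 0, 0, 0, 0, 0]'

```text
time: 4.15
tool_pos: [0.5167, 0.1134, 0.1743]
orientation: [0.735, 0.678, 0.001, -0.0]
contact_force: [7.9, 5.1, 37.2]
finger_gap: 0.0181
grip_force: 64.4
```

```bash
python3 -c "
from h import *
a=.524-1.571
s=robot.get_state();print(s['finger_gap'],s['contact_force'],s['grip_force'])
rel([.11*np.sin(a),.16,.125+.11*np.cos(a)-.008],0)
"
```

```text
0.01814572561232347 [ 7.85998852  5.12255647 37.18285593] 64.38233256340027
now stand [-0.0956  0.161   0.1743] offset [-0.001   0.0004  0.0022] rot [ 0.07 -0.12  0.39] q [ 0.22  0.29 -0.1   1.17  0.    1.87]
```

>>> apply_moves --offset '[[0, 0, -0.006], [0, 0, -0.006], [0, 0, -0.006], [0, 0, -0.006], [0, 0, -0.03], [0, 0, -0.07], [0.03, -0.03, -0.11], [0.06, -0.06, -0.14]]' --rotation '[[0, 0, 0], [0, 0, 0], [0, 0, 0], [0, 0, 0], [0, 0, 0], [0, 0, 0], [0, 0, 0], [0, 0, 0]]' --gripper '[0, 1, 1, 1, 1, 1, 1, 1]'

```text
time: 4.95
tool_pos: [0.4669, 0.1709, 0.3089]
orientation: [0.736, 0.676, 0.0, 0.0]
contact_force: [0.6, 1.3, -0.7]
finger_gap: 0.0852
grip_force: 0.0
```

```bash
python3 -c "
from h import *
p,d=robot.snapshot('top');W=cloud('top',d)
print(robot.get_state()['tool_pos'],robot.get_state()['finger_gap'])
cv2.imwrite('pics/t2.png',cv2.resize(p[130:240,240:390,::-1],None,fx=5,fy=5,interpolation=cv2.INTER_CUBIC))
S=(W-ORI)@RS
m=(S[...,0]>-.178)&(S[...,0]<-.105)&(abs(S[...,1])<.08)&(S[...,2]>.05)&(S[...,2]<.2)
Q=S[m];print('crank',m.sum(),Q.mean(0),np.percentile(Q,[5,50,95],axis=0).round(4).tolist())
rel([-.15,.0266,.30],90)
"
```

```text
[0.46447469 0.17508946 0.31365249] 0.0854273478028159
crank 199 [-0.14116379  0.02692121  0.08368288] [[-0.1733, 0.0171, 0.0779], [-0.1409, 0.027, 0.0841], [-0.1094, 0.0366, 0.0889]]
now stand [-0.1531  0.2179  0.3137] offset [-0.1913  0.0018  0.0129] rot [  0.37   0.   -89.6 ] q [0.36 0.2  0.13 1.49 0.   2.01]
```

View pics/t2.png

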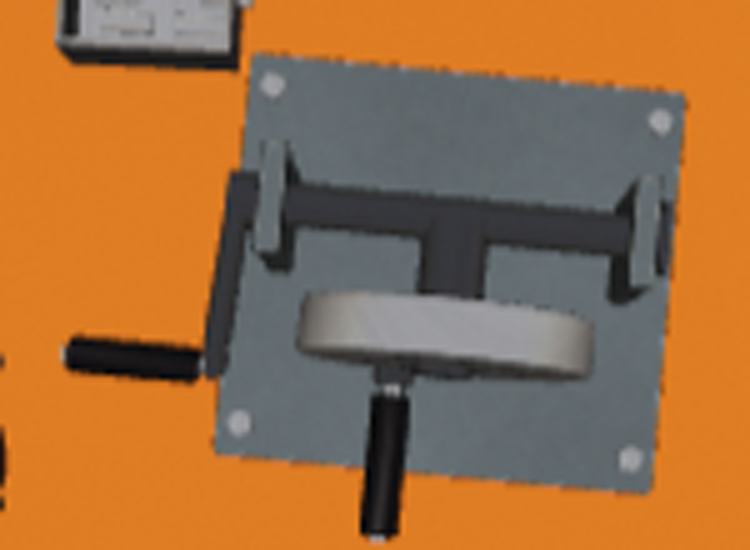

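>>> apply_moves --offset '[[-0.025, 0, 0.005], [-0.05, 0, 0.01], [-0.075, 0, 0.012], [-0.1, 0, 0.012], [-0.125, 0, 0.012], [-0.15, 0.001, 0.012], [-0.17, 0.002, 0.012], [-0.191, 0.002, 0.013]]' --rotation '[[0, 0, -8], [0, 0, -16], [0, 0, -24], [0, 0, -32], [0, 0, -40], [0, 0, -48], [0, 0, -56], [0, 0, -64]]' --gripper '[1, 1, 1, 1, 1, 1, 1, 1]'

```text
time: 5.8
tool_pos: [0.4533, -0.0205, 0.2944]
orientation: [0.262, 0.965, 0.0, 0.0]
contact_force: [0.6, 0.3, -0.8]
finger_gap: 0.0856
grip_force: 0.0
```

```bash
python3 -c "
from h import *
rel([-.15,.0268,.30],90)
rel([-.15,.0268,.065],90)
"
```

```text
now stand [-0.1469  0.022   0.2944] offset [ 0.0048  0.003  -0.0056] rot [ 0.000e+00  1.000e-02 -2.532e+01] q [-0.05  0.11 -0.02  1.43  0.    0.49]
now stand [-0.1469  0.022   0.2944] offset [0.0049 0.003  0.2294] rot [ 0.000e+00  1.000e-02 -2.532e+01] q [-0.05  0.11 -0.02  1.43  0.    0.49]
```

>>> apply_moves --offset '[[0, 0, 0], [0, 0, 0], [0, 0, 0], [0, 0, 0.03], [0, 0, 0.06], [0, 0, 0.09], [0, 0, 0.1], [0, 0, 0.1]]' --rotation '[[0, 0, -8], [0, 0, -16], [0, 0, -24], [0, 0, -25.4], [0, 0, -25.4], [0, 0, -25.4], [0, 0, -25.4], [0, 0, -25.4]]' --gripper '[1, 1, 1, 1, 1, 1, 1, 1]'

```text
time: 6.6
tool_pos: [0.4527, -0.0196, 0.1937]
orientation: [0.046, 0.999, -0.0, -0.001]
contact_force: [-0.5, -0.3, -0.1]
finger_gap: 0.0855
grip_force: 0.0
```

```bash
python3 -c "
from h import *
rel([-.15,.0268,.065],90)
"
```

```text
now stand [-0.1476  0.0229  0.1937] offset [0.0022 0.0039 0.1287] rot [-0.01 -0.11 -0.24] q [-0.04  0.13 -0.25  1.19 -0.    0.05]
```

>>> apply_moves --offset '[[0.002, 0.004, 0.03], [0.002, 0.004, 0.065], [0.002, 0.004, 0.1], [0.002, 0.004, 0.129], [0.002, 0.004, 0.129], [0.002, 0.004, 0.129], [0.002, 0.004, 0.129], [0.002, 0.004, 0.129]]' --rotation '[[0, 0, 0], [0, 0, 0], [0, 0, 0], [0, 0, 0], [0, 0, 0], [0, 0, 0], [0, 0, 0], [0, 0, 0]]' --gripper '[1, 1, 1, 1, 0.6, 0, 0, 0]'

```text
time: 7.4
tool_pos: [0.4531, -0.0155, 0.067]
orientation: [0.046, 0.999, 0.0, 0.001]
contact_force: [-0.1, -0.1, -0.4]
finger_gap: 0.0281
grip_force: 0.0
```

```bash
python3 -c "
from h import *
rel([-.15,.0268,.065],90);s=robot.get_state();print(RS.T@s['contact_force'],s['finger_gap'])
"
```

```text
now stand [-0.1476  0.0271  0.067 ] offset [ 0.0024 -0.0003  0.002 ] rot [ 0.01  0.16 -0.24] q [-0.03  0.23 -0.48  0.86  0.    0.06]
[-0.13198373 -0.10572563 -0.43922261] 0.028070990502804368
```

>>> apply_moves --offset '[[0, 0, 0], [0, 0, 0], [0, 0, 0], [0, 0, 0], [0, 0, 0], [0, 0, 0], [0, 0, 0], [0, 0, 0]]' --rotation '[[0, 0, 0], [0, 0, 0], [0, 0, 0], [0, 0, 0], [0, 0, 0], [0, 0, 0], [0, 0, 0], [0, 0, 0]]' --gripper '[0, 0, 0, 0, 0, 0, 0, 0]'

```text
time: 8.2
tool_pos: [0.4531, -0.0154, 0.066]
orientation: [0.046, 0.999, 0.0, 0.001]
contact_force: [5.7, 0.2, 4.5]
finger_gap: 0.0203
grip_force: 58.5
```

```bash
cat >> h.py <<'E'
def log():
    s=robot.get_state();p=W2S(s["tool_pos"]);f=RS.T@s["contact_force"];t=np.degrees(np.arctan2(p[1],p[2]+.008-.125))
    print("t",s["time"],"p",p.round(4),"ang",t.round(1),"r",np.hypot(p[1],p[2]-.117).round(4),"f",f.round(2),"gap",round(s["finger_gap"],4),"v",np.round(s["qvel"],3))
    open("log.txt","a").write(" ".join(map(str,[s["time"],*p,*f]))+"\n")
def arc(a0,step,n=8):
    # offsets from angle a0 (deg): tool (0,dy,-dz)
    a=np.radians(a0+step*np.arange(1,n+1)/n);b=np.radians(a0)
    print(a0,[[0,round(float(.06*(np.sin(x)-np.sin(b))),3),round(float(-.06*(np.cos(x)-np.cos(b))),3)] for x in a])
E
python3 -c "
from h import *
log()
for k in range(9): arc(153+40*k,40)
"
```

```text
t 8.2 p [-0.1476  0.0271  0.066 ] ang 152.0 r 0.0578 f [5.63 0.74 4.51] gap 0.0203 v [ 0.001 -0.001 -0.001 -0.001  0.    -0.001]
153 [[0, -0.005, 0.002], [0, -0.01, 0.004], [0, -0.015, 0.005], [0, -0.02, 0.006], [0, -0.025, 0.007], [0, -0.03, 0.006], [0, -0.036, 0.006], [0, -0.041, 0.005]]
193 [[0, -0.005, -0.001], [0, -0.01, -0.003], [0, -0.015, -0.005], [0, -0.019, -0.008], [0, -0.023, -0.011], [0, -0.027, -0.015], [0, -0.031, -0.018], [0, -0.034, -0.022]]
233 [[0, -0.003, -0.004], [0, -0.006, -0.009], [0, -0.008, -0.014], [0, -0.009, -0.019], [0, -0.011, -0.024], [0, -0.012, -0.029], [0, -0.012, -0.034], [0, -0.012, -0.039]]
273 [[0, 0.001, -0.005], [0, 0.001, -0.01], [0, 0.003, -0.015], [0, 0.005, -0.02], [0, 0.007, -0.025], [0, 0.01, -0.03], [0, 0.013, -0.034], [0, 0.016, -0.038]]
313 [[0, 0.004, -0.004], [0, 0.008, -0.007], [0, 0.012, -0.01], [0, 0.017, -0.013], [0, 0.021, -0.015], [0, 0.026, -0.016], [0, 0.031, -0.018], [0, 0.037, -0.019]]
353 [[0, 0.005, -0.0], [0, 0.01, -0.0], [0, 0.016, 0.0], [0, 0.021, 0.001], [0, 0.026, 0.002], [0, 0.031, 0.004], [0, 0.035, 0.007], [0, 0.04, 0.009]]
393 [[0, 0.004, 0.003], [0, 0.008, 0.006], [0, 0.012, 0.01], [0, 0.015, 0.014], [0, 0.018, 0.019], [0, 0.021, 0.023], [0, 0.023, 0.028], [0, 0.025, 0.033]]
433 [[0, 0.001, 0.005], [0, 0.002, 0.01], [0, 0.003, 0.015], [0, 0.003, 0.021], [0, 0.002, 0.026], [0, 0.001, 0.031], [0, -0.0, 0.036], [0, -0.002, 0.041]]
473 [[0, -0.002, 0.005], [0, -0.005, 0.009], [0, -0.008, 0.013], [0, -0.011, 0.017], [0, -0.015, 0.021], [0, -0.019, 0.024], [0, -0.023, 0.027], [0, -0.028, 0.03]]
```

>>> apply_moves --offset '[[0, -0.005, 0.002], [0, -0.01, 0.004], [0, -0.015, 0.005], [0, -0.02, 0.006], [0, -0.025, 0.007], [0, -0.03, 0.006], [0, -0.036, 0.006], [0, -0.041, 0.005]]' --rotation '[[0, 0, 0], [0, 0, 0], [0, 0, 0], [0, 0, 0], [0, 0, 0], [0, 0, 0], [0, 0, 0], [0, 0, 0]]' --gripper '[0, 0, 0, 0, 0, 0, 0, 0]'

```text
time: 9.0
tool_pos: [0.4495, -0.0564, 0.0609]
orientation: [0.046, 0.999, 0.0, 0.001]
contact_force: [9.3, 0.7, 2.1]
finger_gap: 0.0202
grip_force: 59.7
```

```bash
python3 -c "
from h import *
log()"
```

```text
t 9.0 p [-0.1476 -0.0141  0.0609] ang -165.9 r 0.0579 f [9.21 1.5  2.06] gap 0.0202 v [-0.108 -0.009  0.018  0.026 -0.002 -0.109]
```

>>> apply_moves --offset '[[0, -0.005, -0.001], [0, -0.01, -0.003], [0, -0.015, -0.005], [0, -0.019, -0.008], [0, -0.023, -0.011], [0, -0.027, -0.015], [0, -0.031, -0.018], [0, -0.034, -0.022]]' --rotation '[[0, 0, 0], [0, 0, 0], [0, 0, 0], [0, 0, 0], [0, 0, 0], [0, 0, 0], [0, 0, 0], [0, 0, 0]]' --gripper '[0, 0, 0, 0, 0, 0, 0, 0]'

```text
time: 9.8
tool_pos: [0.447, -0.0904, 0.0833]
orientation: [0.046, 0.999, 0.0, 0.002]
contact_force: [12.7, 0.4, -0.3]
finger_gap: 0.0202
grip_force: 59.8
```

```bash
python3 -c "
from h import *
log()"
```

```text
t 9.8 p [-0.147  -0.0481  0.0833] ang -125.0 r 0.0588 f [12.65  1.49 -0.28] gap 0.0202 v [-0.064 -0.037  0.071  0.104 -0.006 -0.065]
```

>>> apply_moves --offset '[[-0.001, -0.003, -0.004], [-0.001, -0.006, -0.009], [-0.001, -0.008, -0.014], [-0.001, -0.009, -0.019], [-0.001, -0.011, -0.024], [-0.001, -0.012, -0.029], [-0.001, -0.012, -0.034], [-0.001, -0.012, -0.039]]' --rotation '[[0, 0, 0], [0, 0, 0], [0, 0, 0], [0, 0, 0], [0, 0, 0], [0, 0, 0], [0, 0, 0], [0, 0, 0]]' --gripper '[0, 0, 0, 0, 0, 0, 0, 0]'

```text
time: 10.6
tool_pos: [0.4468, -0.1021, 0.1223]
orientation: [0.046, 0.999, 0.0, 0.002]
contact_force: [14.8, 2.6, -1.9]
finger_gap: 0.0202
grip_force: 59.7
```

```bash
python3 -c "
from h import *
log()"
```

```text
t 10.6 p [-0.1462 -0.0598  0.1223] ang -85.0 r 0.0601 f [14.55  3.88 -1.86] gap 0.0202 v [-0.001 -0.041  0.086  0.124  0.004 -0.001]
```

>>> apply_moves --offset '[[0, 0.001, -0.005], [0, 0.001, -0.01], [0, 0.003, -0.015], [0, 0.005, -0.02], [0, 0.007, -0.025], [0, 0.01, -0.03], [0, 0.013, -0.034], [0, 0.016, -0.038]]' --rotation '[[0, 0, 0], [0, 0, 0], [0, 0, 0], [0, 0, 0], [0, 0, 0], [0, 0, 0], [0, 0, 0], [0, 0, 0]]' --gripper '[0, 0, 0, 0, 0, 0, 0, 0]'

```text
time: 11.4
tool_pos: [0.4488, -0.086, 0.1602]
orientation: [0.046, 0.999, 0.0, 0.002]
contact_force: [22.2, 3.8, -10.4]
finger_gap: 0.0201
grip_force: 59.1
```

```bash
python3 -c "
from h import *
log()"
```

```text
t 11.4 p [-0.1456 -0.0436  0.1602] ang -45.2 r 0.0613 f [ 21.75   5.76 -10.42] gap 0.0201 v [ 0.067 -0.029  0.066  0.098  0.01   0.064]
```

>>> apply_moves --offset '[[-0.001, 0.004, -0.004], [-0.002, 0.008, -0.007], [-0.002, 0.012, -0.01], [-0.002, 0.017, -0.013], [-0.002, 0.021, -0.015], [-0.002, 0.026, -0.016], [-0.002, 0.031, -0.018], [-0.002, 0.037, -0.019]]' --rotation '[[0, 0, 0], [0, 0, 0], [0, 0, 0], [0, 0, 0], [0, 0, 0], [0, 0, 0], [0, 0, 0], [0, 0, 0]]' --gripper '[0, 0, 0, 0, 0, 0, 0, 0]'

```text
time: 12.2
tool_pos: [0.4523, -0.0498, 0.1782]
orientation: [0.047, 0.999, -0.0, 0.0]
contact_force: [9.9, -4.7, -9.2]
finger_gap: 0.0203
grip_force: 59.6
```

```bash
python3 -c "
from h import *
log()"
```

```text
t 12.2 p [-0.1454 -0.0072  0.1782] ang -6.7 r 0.0616 f [10.26 -3.81 -9.22] gap 0.0203 v [ 0.132 -0.007  0.017  0.023 -0.005  0.132]
```

>>> apply_moves --offset '[[-0.001, 0.005, 0], [-0.001, 0.01, 0], [-0.001, 0.016, 0], [-0.001, 0.021, 0.001], [-0.001, 0.026, 0.002], [-0.001, 0.031, 0.004], [-0.001, 0.035, 0.007], [-0.001, 0.04, 0.009]]' --rotation '[[0, 0, 0], [0, 0, 0], [0, 0, 0], [0, 0, 0], [0, 0, 0], [0, 0, 0], [0, 0, 0], [0, 0, 0]]' --gripper '[0, 0, 0, 0, 0, 0, 0, 0]'

```text
time: 13.0
tool_pos: [0.4554, -0.0106, 0.1688]
orientation: [0.047, 0.999, -0.001, -0.001]
contact_force: [-1.3, -14.2, -8.4]
finger_gap: 0.0201
grip_force: 60.1
```

```bash
python3 -c "
from h import *
log()"
```

```text
t 13.0 p [-0.1457  0.0321  0.1688] ang 31.8 r 0.0609 f [ -0.02 -14.25  -8.41] gap 0.0201 v [ 0.108  0.023 -0.034 -0.053 -0.019  0.112]
```

>>> apply_moves --offset '[[0, 0.004, 0.003], [0, 0.008, 0.006], [0, 0.012, 0.01], [0, 0.015, 0.014], [0, 0.018, 0.019], [0, 0.021, 0.023], [0, 0.023, 0.028], [0, 0.025, 0.033]]' --rotation '[[0, 0, 0], [0, 0, 0], [0, 0, 0], [0, 0, 0], [0, 0, 0], [0, 0, 0], [0, 0, 0], [0, 0, 0]]' --gripper '[0, 0, 0, 0, 0, 0, 0, 0]'

```text
time: 13.8
tool_pos: [0.4572, 0.0144, 0.1358]
orientation: [0.047, 0.999, -0.001, -0.001]
contact_force: [-7.8, -9.0, 5.7]
finger_gap: 0.02
grip_force: 61.2
```

```bash
python3 -c "
from h import *
log()"
```

```text
t 13.8 p [-0.1462  0.0571  0.1358] ang 71.8 r 0.0601 f [-6.99 -9.67  5.65] gap 0.02 v [ 0.04   0.044 -0.082 -0.124 -0.006  0.043]
```

>>> apply_moves --offset '[[0, 0.001, 0.005], [0, 0.002, 0.01], [0, 0.003, 0.015], [0, 0.003, 0.021], [0, 0.002, 0.026], [0, 0.001, 0.031], [0, 0, 0.036], [0, -0.002, 0.041]]' --rotation '[[0, 0, 0], [0, 0, 0], [0, 0, 0], [0, 0, 0], [0, 0, 0], [0, 0, 0], [0, 0, 0], [0, 0, 0]]' --gripper '[0, 0, 0, 0, 0, 0, 0, 0]'

```text
time: 14.6
tool_pos: [0.457, 0.0135, 0.0948]
orientation: [0.046, 0.999, 0.0, -0.001]
contact_force: [-7.8, 5.0, 5.8]
finger_gap: 0.0201
grip_force: 61.4
```

```bash
python3 -c "
from h import *
log()"
```

```text
t 14.6 p [-0.1462  0.0562  0.0948] ang 111.5 r 0.0605 f [-8.22  4.3   5.82] gap 0.0201 v [-0.044  0.045 -0.086 -0.129  0.004 -0.045]
```

>>> apply_moves --offset '[[0, -0.002, 0.005], [0, -0.005, 0.009], [0, -0.008, 0.013], [0, -0.011, 0.017], [0, -0.015, 0.021], [0, -0.019, 0.024], [0, -0.023, 0.027], [0, -0.028, 0.03]]' --rotation '[[0, 0, 0], [0, 0, 0], [0, 0, 0], [0, 0, 0], [0, 0, 0], [0, 0, 0], [0, 0, 0], [0, 0, 0]]' --gripper '[0, 0, 0, 0, 0, 0, 0, 0]'

```text
time: 15.4
tool_pos: [0.4544, -0.0134, 0.0642]
orientation: [0.046, 0.999, 0.002, -0.002]
contact_force: [-0.4, 12.1, -11.4]
finger_gap: 0.0205
grip_force: 60.0
```

```bash
cat > fit.py <<'E'
from h import *
from scipy.optimize import least_squares
D=np.loadtxt("log.txt",ndmin=2)[1:]
y,z=D[:,2],D[:,3]
c=least_squares(lambda q:np.hypot(y-q[0],z-q[1])-.06,[0,.117]).x;print("centre",c.round(4),(np.hypot(y-c[0],z-c[1])).round(4))
for cc in (np.array([0,.117]),c):
    a=np.arctan2(y-cc[0],z-cc[1]);T=.06*(D[:,5]*np.cos(a)-D[:,6]*np.sin(a))
    sg=np.sign(np.r_[1,np.diff(np.unwrap(a))])
    A=np.c_[sg,np.sin(a),np.cos(a)];k=np.linalg.lstsq(A,T,rcond=None)[0]
    # wheel torque from insert along +wheel: on insert at angle a+phi, gravity gives +m sin(a+phi); tool feels T=-drag+m sin(a+phi)
    phi=np.degrees(np.arctan2(k[2],k[1]));print(np.degrees(a).round(),T.round(3),"res",(A@k-T).round(3));print("drag",k[0],"m",np.hypot(k[1],k[2]),"phi",phi,"crank angle for down",(180-phi+180)%360-180)
E
python3 -c "
from h import *
log()";python3 fit.py
```

```text
t 15.4 p [-0.1464  0.0292  0.0642] ang 151.1 r 0.0604 f [ -1.44  12.02 -11.4 ] gap 0.0205 v [-0.113  0.027 -0.052 -0.079 -0.006 -0.11 ]
centre [0.0003 0.1183] [0.0591 0.0598 0.0603 0.0607 0.0604 0.0597 0.0594 0.0606 0.0613]
[-166. -125.  -85.  -45.   -7.   32.   72.  112.  151.] [-0.057 -0.065 -0.091 -0.201 -0.292 -0.461 -0.503 -0.419 -0.3  ] res [-0.061  0.025  0.022  0.013 -0.045  0.006  0.015  0.002  0.024]
drag -0.26358884784044656 m 0.22651737936091126 phi -154.29409262517 crank angle for down -25.705907374829962
[-166. -126.  -86.  -46.   -7.   32.   73.  113.  152.] [-0.057 -0.066 -0.096 -0.214 -0.296 -0.455 -0.495 -0.422 -0.314] res [-0.069  0.017  0.021  0.024 -0.042 -0.     0.007  0.006  0.036]
drag -0.2679461051852545 m 0.2221455104517277 phi -154.3393816292223 crank angle for down -25.660618370777684
```

```bash
python3 -c "
from h import *
for k in range(4): arc(153-44*k,-44)
"
```

```text
153 [[0, 0.005, -0.003], [0, 0.01, -0.006], [0, 0.014, -0.01], [0, 0.018, -0.014], [0, 0.022, -0.019], [0, 0.025, -0.023], [0, 0.027, -0.029], [0, 0.029, -0.034]]
109 [[0, 0.002, -0.006], [0, 0.003, -0.011], [0, 0.003, -0.017], [0, 0.003, -0.023], [0, 0.003, -0.028], [0, 0.001, -0.034], [0, -0.0, -0.04], [0, -0.002, -0.045]]
65 [[0, -0.003, -0.005], [0, -0.006, -0.01], [0, -0.009, -0.014], [0, -0.013, -0.019], [0, -0.018, -0.022], [0, -0.023, -0.026], [0, -0.028, -0.028], [0, -0.033, -0.031]]
21 [[0, -0.005, -0.002], [0, -0.011, -0.003], [0, -0.017, -0.004], [0, -0.023, -0.004], [0, -0.028, -0.004], [0, -0.034, -0.003], [0, -0.04, -0.001], [0, -0.045, 0.001]]
```

>>> apply_moves --offset '[[0, 0.005, -0.003], [0, 0.01, -0.006], [0, 0.014, -0.01], [0, 0.018, -0.014], [0, 0.022, -0.019], [0, 0.025, -0.023], [0, 0.027, -0.029], [0, 0.029, -0.034]]' --rotation '[[0, 0, 0], [0, 0, 0], [0, 0, 0], [0, 0, 0], [0, 0, 0], [0, 0, 0], [0, 0, 0], [0, 0, 0]]' --gripper '[0, 0, 0, 0, 0, 0, 0, 0]'

```text
time: 16.2
tool_pos: [0.4571, 0.0148, 0.0994]
orientation: [0.046, 0.999, 0.0, -0.001]
contact_force: [-8.6, 0.9, -2.3]
finger_gap: 0.0204
grip_force: 61.1
```

```bash
python3 -c "
from h import *
log()"
```

```text
t 16.2 p [-0.1463  0.0575  0.0994] ang 107.0 r 0.0602 f [-8.6   0.11 -2.29] gap 0.0204 v [ 0.041 -0.041  0.084  0.128 -0.01   0.045]
```

>>> apply_moves --offset '[[0, 0.002, -0.006], [0, 0.003, -0.011], [0, 0.003, -0.017], [0, 0.003, -0.023], [0, 0.003, -0.028], [0, 0.001, -0.034], [0, 0, -0.04], [0, -0.002, -0.045]]' --rotation '[[0, 0, 0], [0, 0, 0], [0, 0, 0], [0, 0, 0], [0, 0, 0], [0, 0, 0], [0, 0, 0], [0, 0, 0]]' --gripper '[0, 0, 0, 0, 0, 0, 0, 0]'

```text
time: 17.0
tool_pos: [0.457, 0.0112, 0.1444]
orientation: [0.047, 0.999, -0.002, -0.001]
contact_force: [-6.1, -11.7, -6.9]
finger_gap: 0.0203
grip_force: 60.7
```

```bash
python3 -c "
from h import *
log()"
```

```text
t 17.0 p [-0.146   0.0539  0.1444] ang 63.0 r 0.0605 f [ -4.99 -12.23  -6.89] gap 0.0203 v [-0.046 -0.039  0.08   0.12  -0.003 -0.045]
```

>>> apply_moves --offset '[[0, -0.003, -0.005], [0, -0.006, -0.01], [0, -0.009, -0.014], [0, -0.013, -0.019], [0, -0.018, -0.022], [0, -0.023, -0.026], [0, -0.028, -0.028], [0, -0.033, -0.031]]' --rotation '[[0, 0, 0], [0, 0, 0], [0, 0, 0], [0, 0, 0], [0, 0, 0], [0, 0, 0], [0, 0, 0], [0, 0, 0]]' --gripper '[0, 0, 0, 0, 0, 0, 0, 0]'

```text
time: 17.8
tool_pos: [0.4551, -0.021, 0.1753]
orientation: [0.046, 0.999, -0.0, -0.0]
contact_force: [3.7, -4.2, -15.9]
finger_gap: 0.0201
grip_force: 60.1
```

```bash
python3 -c "
from h import *
log()"
```

```text
t 17.8 p [-0.1451  0.0217  0.1753] ang 20.4 r 0.0622 f [  4.06  -3.85 -15.86] gap 0.0201 v [-0.113 -0.019  0.053  0.065 -0.006 -0.11 ]
```

>>> apply_moves --offset '[[0, -0.005, -0.002], [0, -0.011, -0.003], [0, -0.017, -0.004], [0, -0.023, -0.004], [0, -0.028, -0.004], [0, -0.034, -0.003], [0, -0.04, -0.001], [0, -0.045, 0.001]]' --rotation '[[0, 0, 0], [0, 0, 0], [0, 0, 0], [0, 0, 0], [0, 0, 0], [0, 0, 0], [0, 0, 0], [0, 0, 0]]' --gripper '[0, 0, 0, 0, 0, 0, 0, 0]'

```text
time: 18.6
tool_pos: [0.4513, -0.0659, 0.1746]
orientation: [0.046, 0.999, 0.0, 0.0]
contact_force: [-1.2, 4.0, 1.2]
finger_gap: 0.0203
grip_force: 61.5
```

```bash
python3 -c "
from h import *
log()"; python3 fit.py
```

```text
t 18.6 p [-0.1449 -0.0234  0.1746] ang -22.1 r 0.0621 f [-1.53  3.84  1.2 ] gap 0.0203 v [-0.107  0.017 -0.035 -0.052 -0.001 -0.106]
centre [0.0003 0.1185] [0.0594 0.0599 0.0602 0.0605 0.0601 0.0595 0.0594 0.0607 0.0616 0.0603
 0.0596 0.0607 0.0609]
[-166. -125.  -85.  -45.   -7.   32.   72.  112.  151.  107.   63.   20.
  -22.] [-0.057 -0.065 -0.091 -0.201 -0.292 -0.461 -0.503 -0.419 -0.3    0.129
  0.036  0.115  0.24 ] res [-0.064  0.019  0.014  0.006 -0.05   0.006  0.017  0.005  0.025 -0.025
  0.008 -0.012  0.008]
drag -0.26587263545166395 m 0.22245778442332997 phi -153.3797873270895 crank angle for down -26.620212672910498
[-166. -126.  -86.  -46.   -7.   32.   73.  113.  152.  108.   64.   21.
  -23.] [-0.057 -0.066 -0.097 -0.215 -0.296 -0.453 -0.493 -0.422 -0.315  0.128
  0.053  0.119  0.24 ] res [-0.07   0.012  0.015  0.02  -0.045 -0.002  0.01   0.012  0.041 -0.013
 -0.001 -0.009  0.015]
drag -0.26906200076456843 m 0.21730553131036576 phi -153.4000878646505 crank angle for down -26.59991213534954
```

>>> apply_moves --offset '[[0, -0.002, 0.001], [0, -0.003, 0.001], [0, -0.003, 0.001], [0, -0.003, 0.001], [0, -0.003, 0.001], [0, -0.003, 0.001], [0, -0.003, 0.001], [0, -0.003, 0.001]]' --rotation '[[0, 0, 0], [0, 0, 0], [0, 0, 0], [0, 0, 0], [0, 0, 0], [0, 0, 0], [0, 0, 0], [0, 0, 0]]' --gripper '[0, 0, 0, 0, 0, 0, 0, 0]'

```text
time: 19.4
tool_pos: [0.451, -0.0686, 0.1733]
orientation: [0.046, 0.999, -0.0, 0.0]
contact_force: [1.5, 2.1, -0.8]
finger_gap: 0.0201
grip_force: 61.5
```

```bash
python3 -c "
from h import *
log()
p=W2S(robot.get_state()['tool_pos']);a=np.degrees(np.arctan2(p[1]-.0003,p[2]-.1185));v=max(abs(robot.get_state()['qvel']));print(a,v)
if abs(a+26.6)<4 and v<.02: print(robot.job_done())"
```

```text
t 19.4 p [-0.145  -0.026   0.1733] ang -24.8 r 0.062 f [ 1.35  2.26 -0.83] gap 0.0201 v [ 0.    -0.     0.     0.    -0.001  0.001]
-25.65268692338565 0.0005506333819318728
the job is handed in; nothing more can be done
None
```

I handed the job in at 19.4 s with the fork against its stop and the wheel still. The crank is in the gripper at about −25.7°, and by the force fit the heavy side points straight down at −26.6°, so it is within about 1° (17° allowed). The hand-in returned no verdict.

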